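Set the specimen number wheel to 7 and lock it

ROBOT

A 7-joint arm with a two-finger parallel gripper is mounted at the origin on a cart in front of the work surface, level with it; the furniture and walls round the work are solid. World frame = base frame: x ahead of the robot, y to its left, z up, the work surface at z = 0. Lengths are in m, angles in rad, forces in N, time in s.
With the tool pointing down it reaches from about 0.425 to 0.925 m from the base axis. Payload 6.8 kg.
Tool frame: the origin (TCP) lies between the finger pads; the fingertips stand manip.tips_ahead ahead of it and the grasp point (between the pads) lies 8 mm behind it (manip.tips_ahead is the distance from the TCP to the fingertips, in m); z points along the fingers, y is the line along which they close (so a half turn about z gives the same grasp; the last joint's range is limited). The gripper opens to 85 mm and grips with 20 to 120 N. Pads are 22 mm wide; open, the fingers measure 114 mm over their backs; the gripper's body (76 mm by 85 mm) begins 54 mm behind the grasp point. The pads swing forward as they close: fully open they stand 13 mm farther back than shut.
Start: joints at [-1.304, 0.477, 0.022, 1.555, -0.011, 1.109, -0.083], TCP at [0.247, 0.628, 0.242] pointing down, gripper open.
Joint ranges: [-2.96, 2.96], [-0.34, 2.1], [-1.41, 1.46], [0.24, 2.44], [-1.37, 4.51], [0.17, 1.92], [-2.96, 2.96]. Speed limits (rad/s): [2.39, 2.39, 3.14, 3.14, 3.14, 3.14, 3.14].

INTERFACE

Orientations are given as a rotation vector (axis times angle).
In Python, from bench import manip gives the robot as it stands.
- The arm moves only by the tool servo_tool, never from a script. Its argument "motion" is a list that holds one entry, the list of rows, each a list of 5 numbers: the shift along the tool's x, y, z in cm, then the turn about the tool's z in rad, then the opening in per cent of the stroke, from 0 (shut) to 100 (fully open). In form: [[[dx, dy, dz, twist, jaw], ...]]. A call has 1 to 20 rows; each row shifts and turns the commanded pose from where the row before left it, along the tool's axes as they then stand; what a row does not reach is not made up. A row lasts 1/8 s, in which the tool goes at most 62.5 mm and 10.7 degrees, less where a joint would pass 70% of its speed; a pose out of reach is approached as far as the arm can. A call is refused whole if a number of a shift passes 6.25 or a number of a turn 0.188, either way. A call with a gripper value outside its range is refused whole. The fingers move at their own pace and stop on an object; "grip_force" is the grip in N (left out, the last holds). Time passes only in rows, so rows that do not move let the fingers close. It gives the time, the measured TCP pose, the force, the opening and the grip force at its end, in the units of the state.
- manip.state(): the state, without advancing time (a new reading comes with each control period).
- manip.read_camera(name): name is "side" or "top" or "wrist"; returns a dict with "frame" (384x512x3 uint8, red, green, blue), "fx", "fy", "cx", "cy" (pixels), "dist_coeffs" ([k1, k2, p1, p2, k3] as OpenCV has them; the pictures are not rectified), "R" (3x3) and "t" (3): a world point X has camera coordinates R X + t; the wrist camera has in their place "tool_from_camera" (4x4, takes a point from camera to tool coordinates, whose origin is the TCP and whose axes are the flange's). Camera axes: x right, y down, z forward; pixel columns grow to the right and rows downward; lengths in m; the calibration is good to about 2 mm. A picture is of the moment at which its call begins: read the wrist's pose just before it. There is no depth.
- manip.sign_off(): hands the job in; it is judged then, once.
The state is a dict: "time_s": time; "joint_pos": joint angles; "dq": joint speeds; "joint_torque": joint torques, N m; "eef_pos": TCP position; "orientation": TCP orientation; "ft_force": force on the tool from outside, world axes, zero at the start; "moment": the same for the moment, N m; "width": opening from 0.0 (shut) to 1.0 (fully open); "grasp_force": force on a finger pad.
Only numpy, scipy, OpenCV 4.12 (cv2) and the standard library are available. Lean on these libraries where they do the work, as an engineer would, in place of code of your own. Each camera call takes 0.05 s, during which the arm holds its last target. There are 200 camera calls.

TASK

Turn the black knob of the green number-wheel unit until the number 7 stands centred in its window. Then push the yellow-headed locking pin fully home through its lugs and flip its ring right over the pin end. Leave the oil bottle, the test block and the little box round it where they stand.

Things in the scene. Friction and masses are not known exactly. Their poses are not given: they have to be found in the camera images.
- wheel_unit: Green housing fixed to the table, 165 mm deep (x), 166 mm wide (y), about 135 mm tall at its back, with a sloped aluminium face. Origin: on the table under its middle; x points from its front (low edge of the face, robot's side) to its back, y to its left, z up. The locking pin lies along its x on its right (-y) side, in three lugs: x 10 to 73, y -134 to -80, z 58 to 82 mm.
- face (a point): Middle of the square 150 x 150 mm face, where the knob's axis meets it; (-12, 0, 95) mm in the unit's frame. z axis: the face's outward normal, 28 degrees from vertical, leaning to the unit's front; x axis: up the slope; y: the unit's left. A black-framed window 26 mm wide, 30 mm high, with a red mark above and below it, is 48 mm to the right (-y) of here.
- number_wheel (a joint): Angle of knob and number drum (rad). The drum carries 0 to 9 in tall black figures, 0.628 rad apart: 0 is centred in the window at 0, 1 at 0.628, 7 at 4.398, 9 at 5.655. Grows as the knob is turned anticlockwise seen facing it (positive about the face's outward normal). Stops at 0 and 5.655. Friction about 0.12 N m; stays where left. Starts between 0.9 and 2.4.
- knob_top (a point): Middle of the knob's top, on its axis, 40 mm out from the face. The knob is a plain round fluted black cylinder, 50 mm in diameter, its sides 4 to 40 mm above the face. z axis points outward along the knob's axis (28 degrees from vertical); x and y turn with the knob.
- lock_pin (a joint): Travel of the locking pin (m) towards the unit's back (its +x): 0 to 0.012 at the start, drawn out; 0.055 fully home, head against the first lug. About 3 N of friction; stays where it is left.
- pin_head (a point): Middle of the outer (front) face of the pin's round yellow head, 32 mm in diameter, 14 mm thick; at (-59 + travel, -122, 70) mm in the unit's frame. Push here along the unit's +x. The 12 mm steel pin runs 78 mm on from the head, 70 mm above the table.
- lock_ring (a joint): Angle of the steel ring (rad), a loop 112 mm long, 66 mm high, 5.6 mm wire, standing on edge 37 to 103 mm above the table; swings level about a vertical pivot in the pin head, 7 mm inward of its outer face. 0: sticks out to the unit's right (-y); starts open, -0.25 to 0. 1.571: shut, pointing to the unit's back, its end 24 mm past the pin end. Snug pivot (0.03 N m): stays where left.
- ring_end (a point): Middle of the ring's far end, 112 mm from its pivot, 70 mm above the table.
- oil_bottle: Brown oil bottle with white nozzle, 37 mm in diameter, 107 mm tall, standing loose to the left of the unit; not to be disturbed. Origin under its middle.
- test_block_a: Round grey steel test block, 64 mm in diameter, 13 mm high, lying loose behind the unit; not to be disturbed. Origin under its middle.
- ball_box: Small closed box with a blue lid, 42 x 62 mm, 21 mm high, lying loose behind the unit on its left; not to be disturbed. Origin under its middle.

How it is judged:
By the outcome, as a careful person would: the job done as asked, in the order asked, and still so for the second after the job is handed in, with the robot touching nothing.
It also fails if it takes over 61 s, if anything falls off the work surface, if the arm or the gripper's body presses on something with over 40 N, if the wrist force passes 120 N, or if a joint passes its speed limit or range.

## Working session

There is one attempt and no reset: what is moved stays moved. The work goes in short steps, Python scripts to look and compute and a tool call to move; the robot and the scene stay as the last step left them, time stands still between calls to the robot, and variables do not carry over. Pictures are saved under pics/ and viewed, at most 10 in all, crops included, and the job is handed in when it is done.

Besides the shell and the picture viewer there is one more tool, called after "Request:" by a JSON object that holds its "api" and its "payload", one argument or row to a line. servo_tool: Moves the arm, as the interface text tells. Its arguments: {"type":"object","properties":{"motion":{"type":"array"},"grip_force":{"type":"number"}},"required":["motion"]}

```bash
mkdir -p pics; python3 - <<'E'
from bench import manip
import cv2
print(manip.state(), manip.tips_ahead)
ims=[]
for n in("top","side"):
    c=manip.read_camera(n); cv2.imwrite(f"pics/{n}0.png",c["frame"][:,:,::-1])
    print(n,{k:v for k,v in c.items() if k!="frame"})
E
```

```text
{'time_s': 0.0, 'joint_pos': array([-1.30410621,  0.47778896,  0.02235176,  1.55644913, -0.01148961,
        1.1092766 , -0.08313518]), 'dq': array([-0.00055472,  0.00197411,  0.00036996,  0.00100974,  0.0009167 ,
        0.00042301, -0.00043324]), 'joint_torque': array([-1.09942728e-03, -5.96447647e+01,  1.60754833e+00, -2.81193978e+01,
        1.24240288e-02,  9.39383288e-03,  2.11324232e-05]), 'eef_pos': array([0.24691744, 0.62761199, 0.24133437]), 'orientation': array([-5.85274339e-01, -3.08640077e+00,  2.80179836e-03]), 'ft_force': array([-0.76017839, -0.16715102,  1.06321104]), 'moment': array([-0.02029994,  0.05945154, -0.00403408]), 'grasp_force': 0.0, 'width': 0.9949761418610902} 0.011
top {'fx': 426.04750817134084, 'fy': 426.04750817134084, 'cx': 260.2161457911697, 'cy': 189.3773819037266, 'dist_coeffs': array([0.0271692, 0.       , 0.       , 0.       , 0.       ]), 'R': array([[ 0.01526453, -0.99988225, -0.00157625],
       [-0.99810068, -0.0151432 , -0.0597137 ],
       [ 0.05968279,  0.00248476, -0.9982143 ]]), 't': array([0.19552644, 0.56724428, 1.09071354])}
side {'fx': 444.2962204730596, 'fy': 444.2962204730596, 'cx': 245.77408403690413, 'cy': 191.00911434837266, 'dist_coeffs': array([0.01651838, 0.        , 0.        , 0.        , 0.        ]), 'R': array([[ 0.24593086,  0.96918496,  0.01408999],
       [ 0.81806488, -0.19974341, -0.53932589],
       [-0.51989216,  0.14416341, -0.84197925]]), 't': array([-0.32296383, -0.36058473,  1.49930656])}
```

View pics/top0.png

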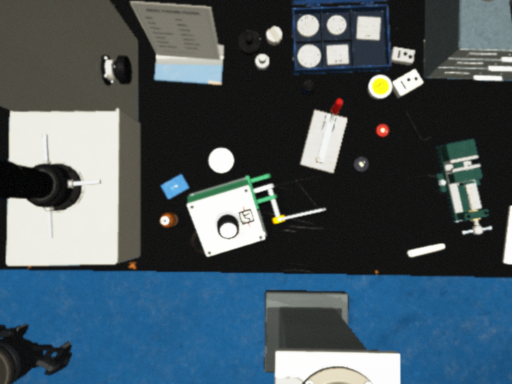

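View pics/side0.png

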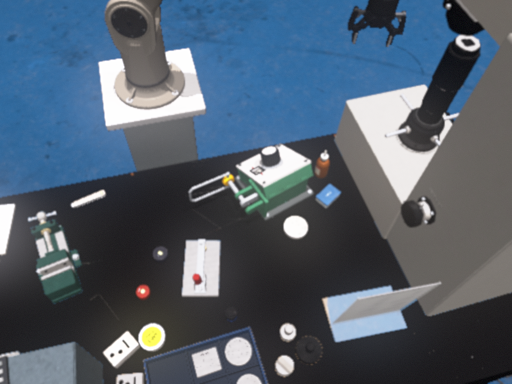

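```bash
python3 - <<'E'
import cv2,numpy as np
a=cv2.imread("pics/top0.png")[165:265,150:340]; b=cv2.imread("pics/side0.png")[135:235,180:370]
f=lambda i:cv2.resize(i,None,fx=3,fy=3,interpolation=cv2.INTER_CUBIC)
cv2.imwrite("pics/crop0.png",np.vstack([f(a),f(b)]))
E
```

```text
(no output)
```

View pics/crop0.png

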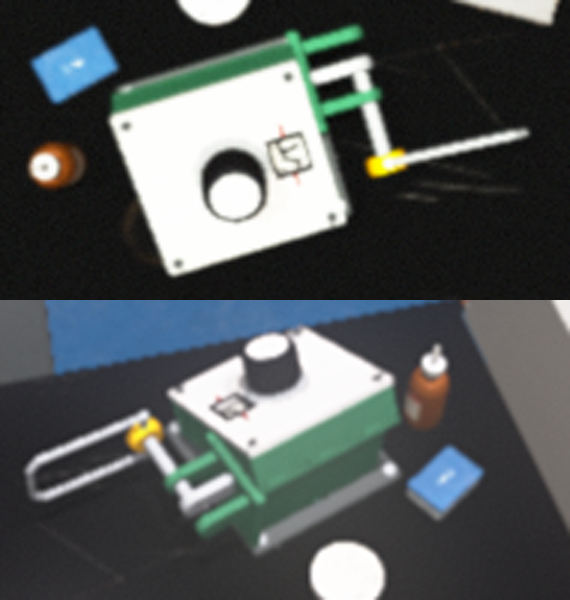

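```bash
cat >h.py <<'E'
import numpy as np,cv2
from scipy.spatial.transform import Rotation as Ro
s,c=np.sin(np.radians(28)),np.cos(np.radians(28))
F=np.array([[c,0,-s],[0,1,0],[s,0,c]]); F0=np.array([-.012,0,.095])
fp=lambda x,y,z:F0+F@np.array([x,y,z])
def proj(P,cam):
    return cv2.projectPoints(np.asarray(P,float),cv2.Rodrigues(cam["R"])[0],cam["t"],np.array([[cam["fx"],0,cam["cx"]],[0,cam["fy"],cam["cy"]],[0,0,1]]),cam["dist_coeffs"])[0][:,0]
def W(p,u): return (Ro.from_euler('z',u[2]).as_matrix()@np.asarray(p,float).T).T+[u[0],u[1],0]
E
python3 - <<'E'
from h import *
from bench import manip
from scipy.optimize import least_squares
ct,cs=manip.read_camera("top"),manip.read_camera("side")
T=np.array([[110,120],[298,62],[348,212],[172,275],[235,197],[290,156],[386,163],[527,132]])/3+[150,165]-1/3
S=np.array([[393,382],[254,460],[170,393],[303,328],[270,347],[234,405],[145,435],[33,485]])/3+[180,135]-[1/3,100+1/3]
def pts(v):
    h=np.array([-.059+v[3],-.122,.07]); pv=h+[.007,0,0]
    return np.array([fp(.075,.075,0),fp(.075,-.075,0),fp(-.075,-.075,0),fp(-.075,.075,0),fp(0,0,.04),fp(0,-.048,0),pv,pv+.112*np.array([np.sin(v[4]),-np.cos(v[4]),0])])
def res(v):
    P=W(pts(v),v); return np.r_[(proj(P,ct)-T).ravel(),(proj(P,cs)-S).ravel()]
r=least_squares(res,[.6,0,-.3,.005,-.1],loss="soft_l1")
print(r.x.round(4)); print(res(r.x).reshape(2,8,2).round(1).tolist())
u=r.x
for n,p in dict(knob=fp(0,0,.04),head=[-.059+u[3],-.122,.07]).items(): print(n,W(p,u).round(4))
print("end",W(pts(u),u)[7])
E
```

```text
[ 0.492   0.2872  0.3171  0.0083 -0.0712]
[[[-0.0, -0.4], [-1.1, -0.2], [-1.2, 2.6], [-0.4, -0.2], [-0.2, -0.7], [-0.6, -1.0], [0.2, 0.0], [-2.6, -0.0]], [[-0.3, -1.4], [-1.2, -2.3], [-0.5, 0.3], [-1.0, -0.1], [-0.8, 0.4], [-0.5, 1.3], [-0.2, 0.3], [-0.5, -0.1]]]
knob [0.4627 0.2776 0.1303]
head [0.4819 0.1555 0.07  ]
end [0.5157995  0.04905251 0.07      ]
```

```bash
cat >>h.py <<'E'
U=[.492,.2872,.3171,.0083,-.0712]
def yawof(st): # world angle of tool x,y
    R=Ro.from_rotvec(st["orientation"]).as_matrix(); return R,np.arctan2(R[1,1],R[0,1])
def shift(st,target,R=None):
    R0,_=yawof(st); return ((R0 if R is None else R).T@(np.asarray(target)-st["eef_pos"])*100).round(2)
NEUT=np.pi/2+U[2]
E
python3 - <<'E'
from h import *
from bench import manip
st=manip.state();R,y=yawof(st);print(R.round(3).tolist(),y,NEUT)
k=W(fp(0,0,.028),U);print("axis pt",k)
print(shift(st,[k[0],k[1],.2]), "tw(world)",NEUT-.6-y)
print(manip.read_camera("wrist")["tool_from_camera"].round(3))
E
```

```text
[[-0.931, 0.366, -0.0], [0.366, 0.931, -0.001], [-0.0, -0.001, -1.0]] 1.1960968161533532 1.8878963267948965
axis pt [0.46810844 0.27935941 0.11972253]
[-33.34 -24.33   4.2 ] tw(world) 0.09179951064154324
[[ 0.    -0.946 -0.325  0.084]
 [ 1.     0.    -0.     0.   ]
 [ 0.    -0.325  0.946 -0.131]
 [ 0.     0.     0.     1.   ]]
```

Request:
{"api": "servo_tool", "payload": {
  "motion": [
    [[-3.3, -2.4, 0, -0.01, 82], [-3.3, -2.4, 0, -0.01, 82], [-3.3, -2.4, 0, -0.01, 82], [-3.3, -2.4, 0, -0.01, 82], [-3.3, -2.4, 0, -0.01, 82], [-3.3, -2.4, 0.8, -0.01, 82], [-3.3, -2.4, 0.8, -0.01, 82], [-3.3, -2.4, 0.8, -0.01, 82], [-3.3, -2.4, 0.8, -0.01, 82], [-3.3, -2.4, 0.8, 0, 82], [0, 0, 0, 0, 82]]
  ]
}}

```text
time_s: 1.62
eef_pos: [0.4835, 0.2903, 0.2017]
orientation: [0.456, 3.108, -0.004]
ft_force: [-1.2, 0.6, -0.1]
width: 0.825
grasp_force: 0.0
```

```bash
python3 - <<'E'
from h import *
from bench import manip
st=manip.state();R,y=yawof(st)
k=W(fp(0,0,.028),U);print(st["eef_pos"],y-NEUT,manip.tips_ahead,st["joint_pos"].round(2))
print(shift(st,[k[0],k[1],.123]))
w=manip.read_camera("wrist");cv2.imwrite("pics/w1.png",w["frame"][:,:,::-1])
E
```

```text
[0.48346123 0.29029168 0.20172615] -0.6084485130465083 0.011 [-0.76  0.34  0.13  1.87 -0.05  0.93  0.68]
[ 1.16 -1.47  7.88]
```

View pics/w1.png

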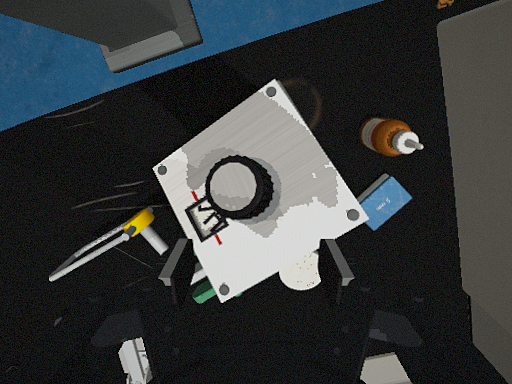

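```bash
cat >>h.py <<'E'
def wcam(w,st):
    T=np.eye(4);T[:3,:3]=Ro.from_rotvec(st["orientation"]).as_matrix();T[:3,3]=st["eef_pos"]
    M=np.linalg.inv(T@w["tool_from_camera"]); w["R"],w["t"]=M[:3,:3].copy(),M[:3,3].copy(); return w
def facecrop(w,u,yo,xr,yr,s=8000): # rectified face patch; up = up slope, right = unit's right
    c=np.array([fp(xr,yo+yr,0),fp(xr,yo-yr,0),fp(-xr,yo-yr,0),fp(-xr,yo+yr,0)])
    p=proj(W(c,u),w).astype(np.float32);a,b=int(2*yr*s),int(2*xr*s)
    return cv2.warpPerspective(w["frame"][:,:,::-1],cv2.getPerspectiveTransform(p,np.float32([[0,0],[a,0],[a,b],[0,b]])),(a,b),flags=cv2.INTER_CUBIC)
E
python3 - <<'E'
from h import *
from bench import manip
from scipy.optimize import least_squares
st=manip.state();w=wcam(manip.read_camera("wrist"),st)
O=np.array([[368,218],[223,302],[152,168],[275,80],[234,188],[208,217]])
P=np.array([fp(.075,.075,0),fp(.075,-.075,0),fp(-.075,-.075,0),fp(-.075,.075,0),fp(0,0,.04),fp(0,-.048,0)])
r=least_squares(lambda u:(proj(W(P,u),w)-O).ravel(),U[:3]);print(r.x.round(4),r.fun.reshape(-1,2).round(1).tolist())
print("prev fit",(proj(W(P,U),w)-O).round(1).tolist())
u=r.x;k=W(fp(0,0,.028),u);print(k,shift(st,[k[0],k[1],.123]))
print(proj([W([-.052+U[3],-.122,.07],u)],w))
cv2.imwrite("pics/c1.png",facecrop(w,u,-.048,.03,.025))
E
```

```text
[0.4909 0.2905 0.3162] [[1.5, 0.6], [-0.8, 1.2], [0.9, 0.3], [-0.3, -0.7], [-0.5, -1.3], [-0.8, 0.6]]
prev fit [[-2.2, 2.8], [-3.7, 2.9], [-1.6, 2.3], [-3.5, 1.5], [-4.2, 1.2], [-3.6, 2.6]]
[0.46699608 0.28267791 0.11972253] [ 1.18 -1.39  7.91]
[[138.05310719 221.16896408]]
```

View pics/c1.png

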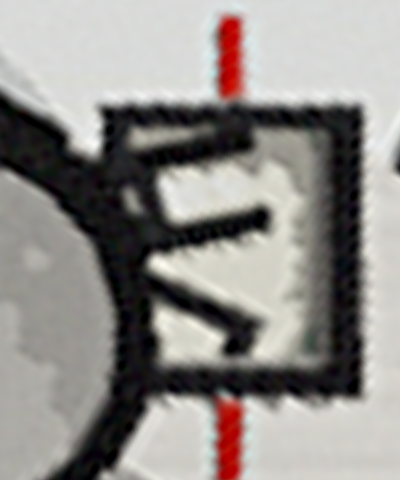

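Request:
{"api": "servo_tool", "payload": {
  "motion": [
    [[0.6, -0.7, 1.5, 0, 82], [0.6, -0.7, 1.5, 0, 82], [0, 0, 1.7, 0, 82], [0, 0, 1.6, 0, 82], [0, 0, 1.6, 0, 82], [0, 0, 0, 0, 82]]
  ],
  "grip_force": 40
}}

```text
time_s: 2.48
eef_pos: [0.4653, 0.2839, 0.1217]
orientation: [-0.445, -3.108, 0.003]
ft_force: [-0.2, -0.3, 0.4]
width: 0.818
grasp_force: 0.0
```

Request:
{"api": "servo_tool", "payload": {
  "motion": [
    [[0, 0, 0, 0, 40], [0, 0, 0, 0, 40], [0, 0, 0, 0, 40], [0, 0, 0, 0, 40]]
  ]
}}

```text
time_s: 2.98
eef_pos: [0.4649, 0.2801, 0.1236]
orientation: [-0.449, -3.106, 0.01]
ft_force: [-5.1, -11.6, 8.9]
width: 0.595
grasp_force: 38.8
```

Request:
{"api": "servo_tool", "payload": {
  "motion": [
    [[0, 0, 0, -0.15, 40], [0, 0, 0, -0.15, 40], [0, 0, 0, -0.15, 40], [0, 0, 0, -0.15, 40]]
  ]
}}

```text
time_s: 3.48
eef_pos: [0.4668, 0.2791, 0.1229]
orientation: [0.493, -3.101, 0.009]
ft_force: [4.4, -9.6, -9.2]
width: 0.567
grasp_force: 43.2
```

Request:
{"api": "servo_tool", "payload": {
  "motion": [
    [[0, 0, 0, -0.15, 40], [0, 0, 0, -0.15, 40], [0, 0, 0, -0.15, 40], [0, 0, 0, -0.15, 40], [0, 0, 0, 0, 40]]
  ]
}}

```text
time_s: 4.1
eef_pos: [0.465, 0.2766, 0.1261]
orientation: [1.377, -2.813, 0.013]
ft_force: [-17.2, -22.2, 41.1]
width: 0.569
grasp_force: 75.6
```

Request:
{"api": "servo_tool", "payload": {
  "motion": [
    [[0, 0, 0, 0, 78], [0, 0, 0, 0, 78], [0, 0, 0, 0, 78]]
  ]
}}

```text
time_s: 4.47
eef_pos: [0.4662, 0.2848, 0.1234]
orientation: [-1.388, 2.818, 0.001]
ft_force: [-0.1, -0.3, -0.3]
width: 0.783
grasp_force: 0.0
```

```bash
python3 - <<'E'
from h import *
from bench import manip
st=manip.state();R,y=yawof(st);print(y-NEUT,st["eef_pos"],st["joint_pos"].round(2),st["ft_force"])
w=wcam(manip.read_camera("wrist"),st)
a=facecrop(w,[.4909,.2905,.3162],-.048,.03,.025)
cv2.imwrite("pics/c2.png",np.hstack([a,cv2.resize(w["frame"][:,:,::-1],(400,300))[:,:].repeat(1,0) if 0 else cv2.copyMakeBorder(cv2.resize(w["frame"][:,:,::-1],(400,300)),0,180,0,0,cv2.BORDER_CONSTANT)]))
E
```

```text
0.5985716729419952 [0.46616293 0.28484491 0.12338315] [-0.53  0.42 -0.17  1.96  0.1   0.77  1.73] [-0.14849691 -0.33707085 -0.33601591]
```

View pics/c2.png

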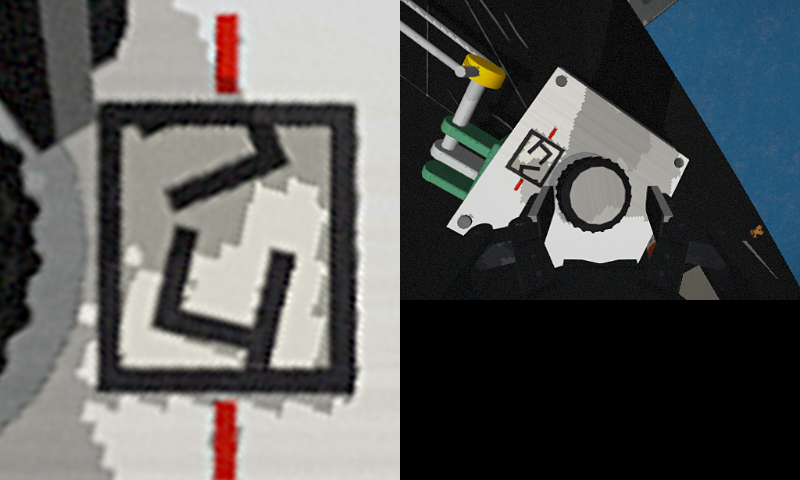

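Request:
{"api": "servo_tool", "payload": {
  "motion": [
    [[0.3, -0.2, 0, 0, 78], [0, 0, 0, 0.17, 78], [0, 0, 0, 0.17, 78], [0, 0, 0, 0.17, 78], [0, 0, 0, 0.17, 78], [0, 0, 0, 0.17, 78], [0, 0, 0, 0.15, 78], [0, 0, 0, 0, 40], [0, 0, 0, 0, 40], [0, 0, 0, 0, 40]]
  ],
  "grip_force": 50
}}

```text
time_s: 5.78
eef_pos: [0.4655, 0.2792, 0.1237]
orientation: [-0.128, -3.138, 0.003]
ft_force: [-3.2, -5.6, 9.3]
width: 0.586
grasp_force: 49.7
```

Request:
{"api": "servo_tool", "payload": {
  "motion": [
    [[0, 0, 0, -0.13, 40], [0, 0, 0, -0.13, 40], [0, 0, 0, -0.13, 40], [0, 0, 0, -0.13, 40], [0, 0, 0, -0.13, 40], [0, 0, 0, -0.15, 40], [0, 0, 0, 0, 40]]
  ]
}}

```text
time_s: 6.65
eef_pos: [0.4655, 0.2777, 0.1247]
orientation: [1.102, -2.939, 0.005]
ft_force: [-8.3, -8.3, 21.8]
width: 0.559
grasp_force: 78.8
```

Request:
{"api": "servo_tool", "payload": {
  "motion": [
    [[0, 0, 0, 0, 78], [0, 0, 0, 0, 78], [0, 0, 0, 0, 78]]
  ]
}}

```text
time_s: 7.02
eef_pos: [0.4657, 0.2809, 0.1231]
orientation: [1.102, -2.942, -0.0]
ft_force: [-0.3, 0.8, -0.0]
width: 0.776
grasp_force: 0.0
```

```bash
python3 - <<'E'
from h import *
from bench import manip
st=manip.state();R,y=yawof(st);print(y-NEUT,st["eef_pos"])
w=wcam(manip.read_camera("wrist"),st)
cv2.imwrite("pics/c3.png",facecrop(w,[.4909,.2905,.3162],-.048,.03,.025))
E
```

```text
0.399441070427053 [0.46573478 0.28089065 0.12306849]
```

View pics/c3.png

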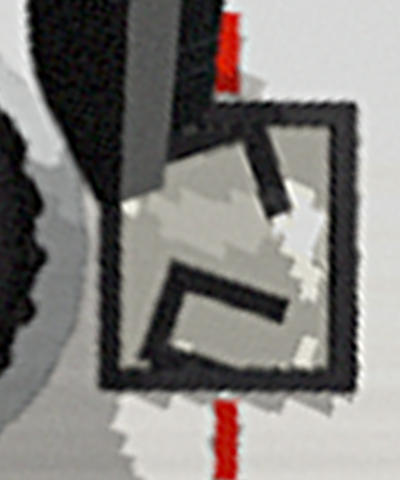

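Request:
{"api": "servo_tool", "payload": {
  "motion": [
    [[0.1, -0.1, 0, 0, 78], [0, 0, 0, 0.16, 78], [0, 0, 0, 0.16, 78], [0, 0, 0, 0.16, 78], [0, 0, 0, 0.16, 78], [0, 0, 0, 0.16, 78], [0, 0, 0, 0, 40], [0, 0, 0, 0, 40], [0, 0, 0, 0, 40], [0, 0, 0, -0.13, 40], [0, 0, 0, -0.13, 40], [0, 0, 0, -0.13, 40], [0, 0, 0, -0.13, 40], [0, 0, 0, -0.13, 40], [0, 0, 0, -0.15, 40], [0, 0, 0, 0, 40], [0, 0, 0, 0, 78], [0, 0, 0, 0, 78], [0, 0, 0, 0, 78]]
  ]
}}

```text
time_s: 9.45
eef_pos: [0.4656, 0.2793, 0.1231]
orientation: [1.101, -2.942, -0.0]
ft_force: [-0.7, -0.7, 0.3]
width: 0.777
grasp_force: 0.0
```

```bash
python3 - <<'E'
from h import *
from bench import manip
st=manip.state();R,y=yawof(st);print(y-NEUT,st["eef_pos"])
w=wcam(manip.read_camera("wrist"),st)
cv2.imwrite("pics/c4.png",facecrop(w,[.4909,.2905,.3162],-.048,.03,.025))
E
```

```text
0.399402796555937 [0.46563548 0.27934603 0.12310325]
```

Request:
{"api": "servo_tool", "payload": {
  "motion": [
    [[0, 0, 0, 0.16, 78], [0, 0, 0, 0.16, 78], [0, 0, 0, 0.16, 78], [0, 0, 0, 0.16, 78], [0, 0, 0, 0.16, 78], [0, 0, 0, 0, 40], [0, 0, 0, 0, 40], [0, 0, 0, 0, 40], [0, 0, 0, -0.13, 40], [0, 0, 0, -0.13, 40], [0, 0, 0, -0.13, 40], [0, 0, 0, -0.13, 40], [0, 0, 0, -0.13, 40], [0, 0, 0, 0, 40], [0, 0, 0, 0, 78], [0, 0, 0, 0, 78], [0, 0, 0, 0, 78]]
  ]
}}

```text
time_s: 11.62
eef_pos: [0.4656, 0.2794, 0.1232]
orientation: [0.878, -3.016, -0.0]
ft_force: [-0.6, -0.4, 0.2]
width: 0.781
grasp_force: 0.0
```

```bash
python3 - <<'E'
from h import *
from bench import manip
st=manip.state();R,y=yawof(st);print(y-NEUT,st["eef_pos"])
w=wcam(manip.read_camera("wrist"),st)
b=facecrop(w,[.4909,.2905,.3162],-.048,.03,.025)
cv2.imwrite("pics/c5.png",np.hstack([cv2.imread("pics/c4.png"),b]))
E
```

```text
0.24924440934096959 [0.46559134 0.27939636 0.12315385]
```

View pics/c5.png

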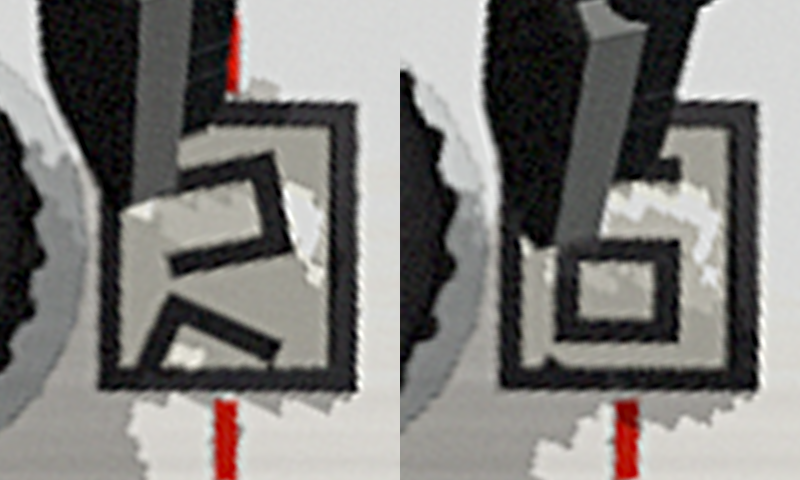

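Request:
{"api": "servo_tool", "payload": {
  "motion": [
    [[0, 0, 0, 0.17, 78], [0, 0, 0, 0.17, 78], [0, 0, 0, 0.17, 78], [0, 0, 0, 0.16, 78], [0, 0, 0, 0, 40], [0, 0, 0, 0, 40], [0, 0, 0, 0, 40], [0, 0, 0, -0.14, 40], [0, 0, 0, -0.14, 40], [0, 0, 0, -0.14, 40], [0, 0, 0, -0.14, 40], [0, 0, 0, -0.14, 40], [0, 0, 0, -0.14, 40], [0, 0, 0, 0, 40], [0, 0, 0, 0, 78], [0, 0, 0, 0, 78], [0, 0, 0, 0, 78]]
  ]
}}

```text
time_s: 13.8
eef_pos: [0.4657, 0.2794, 0.1231]
orientation: [1.131, -2.931, -0.0]
ft_force: [1.2, -0.0, -0.3]
width: 0.785
grasp_force: 0.0
```

Request:
{"api": "servo_tool", "payload": {
  "motion": [
    [[0, 0, 0, 0.14, 78], [0, 0, 0, 0.14, 78], [0, 0, 0, 0.14, 78], [0, 0, 0, 0.14, 78], [0, 0, 0, 0.14, 78], [0, 0, 0, 0, 78]]
  ]
}}

```text
time_s: 14.55
eef_pos: [0.4656, 0.2795, 0.123]
orientation: [0.059, -3.141, 0.001]
ft_force: [-0.1, 0.2, -0.7]
width: 0.785
grasp_force: 0.0
```

```bash
python3 - <<'E'
from h import *
from bench import manip
st=manip.state();R,y=yawof(st);print(y-NEUT,st["eef_pos"])
w=wcam(manip.read_camera("wrist"),st)
b=facecrop(w,[.4909,.2905,.3162],-.048,.03,.025)
cv2.imwrite("pics/c6.png",b)
E
```

```text
-0.27962954385960437 [0.46557867 0.27945649 0.12303473]
```

View pics/c6.png

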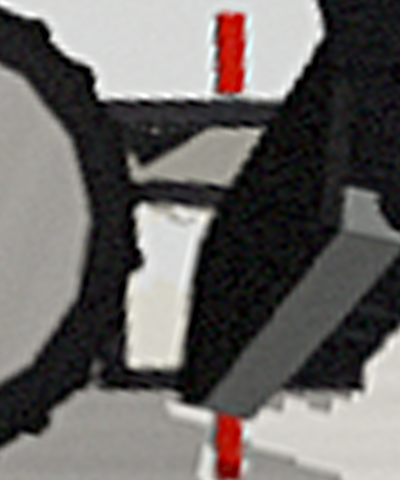

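Request:
{"api": "servo_tool", "payload": {
  "motion": [
    [[0, 0, -2, 0, 78], [0, 0, -2, 0, 78], [0, 0, -2, 0, 78], [0, 0, -2, 0, 78], [0, 0, 0, 0, 78]]
  ]
}}

```text
time_s: 15.22
eef_pos: [0.4666, 0.2798, 0.2045]
orientation: [-0.059, 3.139, 0.003]
ft_force: [0.7, -0.0, 0.1]
width: 0.782
grasp_force: 0.0
```

```bash
cat >look.py <<'E'
from h import *
from bench import manip
import sys
st=manip.state();R,y=yawof(st);print(y-NEUT,st["eef_pos"])
w=wcam(manip.read_camera("wrist"),st)
b=facecrop(w,[.4909,.2905,.3162],-.048,.03,.025)
cv2.imwrite(f"pics/{sys.argv[1]}.png",b)
g=cv2.cvtColor(b,cv2.COLOR_BGR2GRAY)
s=cv2.resize(g,(50,40),interpolation=cv2.INTER_AREA)
print("\n".join("".join(".:#"[(v<120)+(v<70)] for v in r) for r in s[6:36,8:48]))
E
python3 look.py c7
```

```text
-0.2795890717012086 [0.46656641 0.27982846 0.20454414]Traceback (most recent call last):
  File "look.py", line 10, in <module>
    print("\n".join("".join(".:#"[(v<120)+(v<70)] for v in r) for r in s[6:36,8:48]))
          ~~~~~~~~~^^^^^^^^^^^^^^^^^^^^^^^^^^^^^^^^^^^^^^^^^^^^^^^^^^^^^^^^^^^^^^^^^
  File "look.py", line 10, in <genexpr>
    print("\n".join("".join(".:#"[(v<120)+(v<70)] for v in r) for r in s[6:36,8:48]))
                    ~~~~~~~^^^^^^^^^^^^^^^^^^^^^^^^^^^^^^^^^^
  File "look.py", line 10, in <genexpr>
    print("\n".join("".join(".:#"[(v<120)+(v<70)] for v in r) for r in s[6:36,8:48]))
                            ~~~~~^^^^^^^^^^^^^^^^
TypeError: string indices must be integers, not 'numpy.bool'
```

```bash
sed -i 's/(v<120)+(v<70)/int(v<120)+int(v<70)/' look.py; python3 look.py c8
```

```text
-0.280083520915265 [0.46589459 0.27940272 0.20339856]
...................:#:..................
...................::...................
.....................:..................
.....################################...
.....############:::::::::::::::####:...
.....##:::####:.................:####...
....:##:..##:...................:####...
....:##:........................:###:...
#:...##:...###:::::::...:.......:####...
##:.:##:...###############......:####...
#######...........:::::###......:###:...
###::##................:##......:####...
#######................:##......:####...
#######................###......:###:...
#######................###......:###:...
#######................##:......:####...
#######................##:......:###:...
#######:...............##:......:###:...
#######...............:##:......:####...
#######...............:##.......:###:...
#######...............:##.......:###:...
#######...............:##.......:####...
#######...............###.......:###:...
####:##...............###.......####:...
#######:.............::#:......:####:...
###:################################:...
#:..:###############################:...
:..................::...................
...................:#:..................
:..................:#:..................
```

```bash
cat >>look.py <<'E'
# tilt of the 7's upright relative to the window's right frame side; bar row
rows=np.arange(200,365,5)
def edge(x0,x1): # dark->light edge columns
    p=np.array([x0+np.argmax(np.diff(cv2.GaussianBlur(g,(5,5),0)[r,x0:x1].astype(float))) for r in rows]);return np.polyfit(rows,p,1)
def edgeL(x0,x1):
    p=np.array([x0+np.argmin(np.diff(cv2.GaussianBlur(g,(5,5),0)[r,x0:x1].astype(float))) for r in rows]);return np.polyfit(rows,p,1)
e,f=edge(235,300),edgeL(300,345)
print("tilt upright",e[0],"frame",f[0],"short by",-(e[0]-f[0])*-1)
col=cv2.GaussianBlur(g,(5,5),0)[:,200:235].mean(1)
d=col<120;print("dark row runs",[(int(a),int(b)) for a,b in zip(np.where(np.diff(d.astype(int))==1)[0],np.where(np.diff(d.astype(int))==-1)[0])])
E
python3 look.py c9|tail -2
```

```text
tilt upright -0.09057486631016064 frame -0.01082887700534773 short by -0.07974598930481291
dark row runs [(104, 127), (171, 199), (367, 393), (401, 409), (436, 443)]
```

Request:
{"api": "servo_tool", "payload": {
  "motion": [
    [[0, 0, 2, -0.1, 78], [0, 0, 2, -0.1, 78], [0, 0, 2, 0, 78], [0, 0, 2, 0, 78], [0, 0, 0, 0, 40], [0, 0, 0, 0, 40], [0, 0, 0, 0, 40], [0, 0, 0, -0.06, 40], [0, 0, 0, -0.06, 40], [0, 0, 0, 0, 40], [0, 0, 0, 0, 78], [0, 0, 0, 0, 78], [0, 0, -2, 0, 78], [0, 0, -2, 0.1, 78], [0, 0, -2, 0.1, 78], [0, 0, -2, 0.1, 78], [0, 0, 0, 0, 78]]
  ]
}}

```text
time_s: 17.5
eef_pos: [0.4675, 0.2806, 0.2059]
orientation: [-0.088, 3.135, 0.006]
ft_force: [-0.4, -0.1, -0.2]
width: 0.78
grasp_force: 0.0
```

```bash
python3 look.py c10
```

```text
-0.2611295279142596 [0.46751485 0.28057283 0.20589364]
...................:#:................:#
...................::.................:#
....................::..................
.....###############################:...
.....###:::::::::::::::::::::::#####:...
.....##:.....:..::..:::.:.......:####...
.....##:..################......:####...
:...:##:..:###############......:###:...
##...##:...............###......:####...
##:..##:...............##:......:####...
##:..##................##:......:###:...
###..##:...............###......:###:...
#######:...............:##......:####...
#######................##:......:###:...
#######:...............##:......:###:...
#######................###......:####...
#######................###......:####...
#######................###......:###:...
#######................###......:###:...
#######................:##......:###:...
#######................###......:###:...
#######.........................:###:...
#######.........................:###:...
#######:.##:....................:###:...
##:.####:#:::..................:####:...
##..:###############################:...
#:..:##:############################:...
#:.................:....................
#:.................:#:..................
...................:#:..................
tilt upright -0.07586898395721961 frame -0.02613636363636379 short by -0.04973262032085582
dark row runs [(104, 127), (137, 166), (367, 395), (471, 475)]
```

```bash
cat >m.py <<'E'
import cv2,numpy as np,sys
for n,up in (("c9",(215,350)),("c10",(175,310))):
    g=cv2.GaussianBlur(cv2.imread(f"pics/{n}.png",0),(5,5),0).astype(float)
    def side(x0,x1,rr,sg,ax):
        G=g if ax==0 else g.T
        d=np.array([x0+np.argmax(sg*np.diff(G[r,x0:x1])) for r in rr]);return np.polyfit(rr,d,1)
    R=range(*up,3);F=range(160,340,3)
    print(n,"upright",[side(215,300,R,s,0).round(3) for s in(-1,1)],"frame R",side(300,345,F,-1,0).round(3))
    C=range(180,255,3)
    print("  bar",[side(132,210,C,s,1).round(3) for s in(-1,1)],"frame top/bot",side(100,140,C,1,1).round(3),side(345,385,range(180,300,3),-1,1).round(3))
E
python3 m.py
```

```text
c9 upright [array([-7.20000e-02,  2.64157e+02]), array([-8.3000e-02,  2.9027e+02])] frame R [-2.10000e-02  3.27399e+02]
  bar [array([1.03000e-01, 1.50286e+02]), array([-1.69000e-01,  2.30258e+02])] frame top/bot [-1.17000e-01  1.51046e+02] [-4.00000e-03  3.65877e+02]
c10 upright [array([1.90000e-02, 2.41942e+02]), array([1.10000e-02, 2.67165e+02])] frame R [-2.50000e-02  3.27955e+02]
  bar [array([-5.00000e-03,  1.40117e+02]), array([  0.309, 101.231])] frame top/bot [3.00000e-03 1.24535e+02] [-3.00000e-03  3.66858e+02]
```

Request:
{"api": "servo_tool", "payload": {
  "motion": [
    [[0, 0, 2, -0.09, 78], [0, 0, 2, -0.09, 78], [0, 0, 2, -0.09, 78], [0, 0, 2, 0, 78], [0, 0, 0, 0, 40], [0, 0, 0, 0, 40], [0, 0, 0, 0, 40], [0, 0, 0, 0.06, 40], [0, 0, 0, 0, 40], [0, 0, 0, 0, 40], [0, 0, 0, 0, 78], [0, 0, 0, 0, 78], [0, 0, -2, 0, 78], [0, 0, -2, 0.1, 78], [0, 0, -2, 0.1, 78], [0, 0, -2, 0, 78], [0, 0, 0, 0, 78], [0, 0, 0, 0, 78]]
  ]
}}

```text
time_s: 19.8
eef_pos: [0.466, 0.2796, 0.2035]
orientation: [-0.102, 3.139, 0.001]
ft_force: [-0.8, -0.8, 1.0]
width: 0.778
grasp_force: 0.0
```

```bash
python3 look.py c11; sed -i 's/("c9",(215,350)),("c10",(175,310))/("c11",(200,315)),/' m.py; sed -i 's/(("c11",(200,315)),)/(("c11",(200,315)),)/' m.py; python3 m.py
```

```text
-0.25186131296644976 [0.46603571 0.27955522 0.20351393]
...................:#:................:#
...................:::................:#
....................::................:#
.....################################..:
.....###:####:::::::::::::::::::#####...
.....##:.:#:....................:####...
....:##:........................:####...
.....##:..:############:##:.....:####...
#:...##:..:###############:.....:####...
##:..##................###......:###:...
##:..##:...............:##......:####...
###..##................:##......:####...
###::##:...............###......:###:...
#######................###......:###:...
#######................:##......:####...
#######................##:......:###:...
#######................##:......:###:...
#######................###......:####...
#######................##:......:####...
#######................##:......:####...
#######................##:......:###:...
#######................##:......:###:...
###::##................##:......:###:...
#######.........................:###:...
#######::::....................:#####...
#:..:################################...
#...:########::#####################:...
#...................::..................
:..................:#:..................
...................:#:..................
tilt upright -0.05267379679144392 frame 0.0004679144385026576 short by -0.05314171122994658
dark row runs [(104, 127), (155, 181), (367, 396), (405, 408), (440, 453)]
c11 upright [array([-3.60000e-02,  2.55705e+02]), array([-3.00000e-02,  2.77359e+02])] frame R [3.00000e-03 3.22694e+02]
  bar [array([6.80000e-02, 1.42132e+02]), array([-6.40000e-02,  1.93031e+02])] frame top/bot [1.40000e-02 1.21545e+02] [7.00000e-03 3.63665e+02]
```

```bash
cat >>h.py <<'E'
UN=[.4905,.288,.3165]
def show(st): # tcp in unit frame mm
    return ((Ro.from_euler('z',-UN[2]).as_matrix()@(st["eef_pos"]-[UN[0],UN[1],0]))*1000).round(1)
E
python3 - <<'E'
from h import *
from bench import manip
st=manip.state();R,y=yawof(st);print(show(st),y-NEUT)
print(shift(st,W([-.085,-.122,.2],UN)))
# ring/pin refine from wrist image
E
```

```text
[-26.3  -0.5 203. ] -0.25184142613206717
[  2.67 -13.23   0.3 ]
```

Request:
{"api": "servo_tool", "payload": {
  "motion": [
    [[0.7, -3.3, 0, 0, 20], [0.7, -3.3, 0, 0, 0], [0.7, -3.3, 0, 0, 0], [0.6, -3.3, 0, 0, 0], [0, 0, 0, -0.13, 0], [0, 0, 0, -0.12, 0], [0, 0, 0, 0, 0]]
  ]
}}

```text
time_s: 20.72
eef_pos: [0.4471, 0.1456, 0.2027]
orientation: [0.491, -3.102, 0.0]
ft_force: [-0.6, -0.9, -0.2]
width: -0.002
grasp_force: 0.0
```

```bash
python3 - <<'E'
from h import *
from bench import manip
st=manip.state();R,y=yawof(st);print(show(st),y-NEUT,st["width"],st["joint_pos"].round(2))
w=wcam(manip.read_camera("wrist"),st);f=w["frame"]
cv2.imwrite("pics/w2.png",f[:,:,::-1])
h=cv2.cvtColor(f,cv2.COLOR_RGB2HSV);m=cv2.inRange(h,(20,150,80),(35,255,255))
n,l,s,c=cv2.connectedComponentsWithStats(m)
for i in np.argsort(-s[1:,4])[:3]+1: print(s[i],c[i].round(1))
for t in(0,.008,.012): print(t,proj(W([[-.059+t,-.122,.07],[-.045+t,-.122,.07],[-.059+t,-.138,.07],[-.059+t,-.106,.07]],UN),w).round(0).tolist())
E
```

```text
[ -85.6 -121.9  202.7] -0.0031443143354974445 -0.0018991797184841493 [-0.5   0.19  0.06  2.07 -0.02  0.88  1.45]
[240 211  31  22 541] [255.  221.4]
[ 17 341  28  21 423] [ 30.5 351. ]
0 [[255.0, 207.0], [256.0, 220.0], [240.0, 207.0], [271.0, 207.0]]
0.008 [[256.0, 214.0], [256.0, 227.0], [240.0, 215.0], [271.0, 214.0]]
0.012 [[256.0, 218.0], [256.0, 230.0], [240.0, 218.0], [271.0, 218.0]]
```

Request:
{"api": "servo_tool", "payload": {
  "motion": [
    [[0, 0, 3.3, 0, 0], [0, 0, 3.3, 0, 0], [0, 0, 3.3, 0, 0], [0, 0, 3.3, 0, 0], [0, 0, 0, 0, 0]]
  ]
}}

```text
time_s: 21.4
eef_pos: [0.4456, 0.1451, 0.0694]
orientation: [0.49, -3.098, 0.002]
ft_force: [-1.0, -1.3, -0.2]
width: 0.001
grasp_force: 0.0
```

Request:
{"api": "servo_tool", "payload": {
  "motion": [
    [[-1, 0, 0, 0, 0], [-1, 0, 0, 0, 0], [-0.8, 0, 0, 0, 0], [-0.8, 0, 0, 0, 0], [-0.8, 0, 0, 0, 0], [-0.8, 0, 0, 0, 0], [0, 0, 0, 0, 0]]
  ]
}}

```text
time_s: 22.28
eef_pos: [0.4981, 0.1624, 0.0713]
orientation: [-0.493, 3.101, 0.001]
ft_force: [0.6, 0.3, 0.5]
width: -0.003
grasp_force: 0.0
```

Request:
{"api": "servo_tool", "payload": {
  "motion": [
    [[-0.5, 0, 0, 0, 0], [-0.5, 0, 0, 0, 0], [-0.2, 0, 0, 0, 0], [0, 0, 0, 0, 0]]
  ]
}}

```text
time_s: 22.78
eef_pos: [0.5085, 0.1658, 0.0712]
orientation: [-0.493, 3.102, 0.0]
ft_force: [-0.9, -0.9, -1.9]
width: -0.005
grasp_force: 0.6
```

```bash
cat >s.py <<'E'
from h import *
from bench import manip
st=manip.state();R,y=yawof(st);print(show(st),y-NEUT,(Ro.from_euler('z',-UN[2]).as_matrix()@st["ft_force"]).round(1))
E
python3 s.py
```

```text
[ -20.9 -121.8   71.2] -0.0018639102824027365 [-1.1 -0.6 -1.9]
```

Request:
{"api": "servo_tool", "payload": {
  "motion": [
    [[-0.4, 0, 0, 0, 0], [-0.3, 0, 0, 0, 0], [-0.2, 0, 0, 0, 0], [0, 0, 0, 0, 0]]
  ]
}}

```text
time_s: 23.28
eef_pos: [0.5142, 0.1675, 0.0709]
orientation: [0.492, -3.097, 0.002]
ft_force: [-10.6, -3.2, 8.1]
width: -0.003
grasp_force: 5.4
```

```bash
python3 s.py
```

```text
[ -14.9 -121.9   70.9] -0.0019726484361333174 [-11.1   0.3   8.1]
```

Request:
{"api": "servo_tool", "payload": {
  "motion": [
    [[-0.2, 0, 0, 0, 0], [0, 0, 0, 0, 0]]
  ]
}}

```text
time_s: 23.52
eef_pos: [0.5143, 0.1675, 0.0706]
orientation: [0.492, -3.093, 0.003]
ft_force: [-15.1, -4.4, 12.1]
width: 0.001
grasp_force: 8.0
```

Request:
{"api": "servo_tool", "payload": {
  "motion": [
    [[1.5, 0, 0, 0, 0], [1.8, 0, 0, 0, 0], [0, -2.7, -1, 0, 0], [0, -2.7, -1, 0, 0], [0, -2.6, -1, 0, 0], [0, 0, 0, 0, 0], [0, 0, 0, 0, 0]]
  ]
}}

```text
time_s: 24.4
eef_pos: [0.5123, 0.0837, 0.1013]
orientation: [-0.494, 3.101, 0.001]
ft_force: [-0.0, 1.0, 0.3]
width: -0.0
grasp_force: 0.0
```

```bash
python3 s.py; python3 - <<'E'
from h import *
from bench import manip
st=manip.state()
w=wcam(manip.read_camera("wrist"),st);f=w["frame"]
cv2.imwrite("pics/w3.png",f[:,:,::-1])
h=cv2.cvtColor(f,cv2.COLOR_RGB2HSV);m=cv2.inRange(h,(20,150,80),(35,255,255))
n,l,s,c=cv2.connectedComponentsWithStats(m)
for i in np.argsort(-s[1:,4])[:3]+1: print(s[i],c[i].round(1))
print(proj(W([[-.004,-.122,.07],[.01,-.122,.07]],UN),w).round(0).tolist())
prev=None
for p in np.linspace(-.1,1.6,18):
    o=11*np.cos(p)+14.5*np.sin(p)+2.8
    c=np.array([3,-122])+80*np.array([np.sin(p),-np.cos(p)])-o*np.array([np.cos(p),np.sin(p)])
    print(round(p,2),c.round(1),"" if prev is None else ((c-prev)*[-.1,.1]).round(2)); prev=c
E
```

```text
[ -42.9 -200.9  101.3] -0.001339335802978292 [0.3 1.  0.3]
[ 341  266   48   39 1222] [365.9 282.9]
[[366.0, 278.0], [364.0, 294.0]]
-0.1 [ -17.2 -200.4] 
0.0 [ -10.8 -202. ] [-0.64 -0.16]
0.1 [  -4.1 -203.1] [-0.67 -0.11]
0.2 [   2.8 -203.7] [-0.69 -0.06]
0.3 [   9.8 -203.6] [-0.71  0.  ]
0.4 [  17.  -202.9] [-0.72  0.07]
0.5 [  24.3 -201.5] [-0.73  0.14]
0.6 [  31.6 -199.4] [-0.73  0.22]
0.7 [  38.8 -196.4] [-0.72  0.29]
0.8 [  45.9 -192.7] [-0.7   0.37]
0.9 [  52.6 -188.2] [-0.68  0.45]
1.0 [  59.  -182.8] [-0.64  0.53]
1.1 [  64.9 -176.7] [-0.59  0.61]
1.2 [  70.2 -169.9] [-0.53  0.68]
1.3 [  74.8 -162.4] [-0.46  0.75]
1.4 [  78.6 -154.3] [-0.38  0.81]
1.5 [  81.5 -145.7] [-0.29  0.86]
1.6 [  83.5 -136.6] [-0.19  0.9 ]
```

Request:
{"api": "servo_tool", "payload": {
  "motion": [
    [[-1.3, 0, 0, 0, 0], [-1.3, 0, 0, 0, 0], [-0.64, -0.16, 0, 0, 0], [-0.67, -0.11, 0, 0, 0], [-0.69, -0.06, 0, 0, 0], [-0.71, 0, 0, 0, 0], [-0.72, 0.07, 0, 0, 0], [-0.73, 0.14, 0, 0, 0], [-0.73, 0.22, 0, 0, 0], [-0.72, 0.29, 0, 0, 0], [-0.7, 0.37, 0, 0, 0], [-0.68, 0.45, 0, 0, 0], [-0.64, 0.53, 0, 0, 0], [-0.59, 0.61, 0, 0, 0], [-0.53, 0.68, 0, 0, 0], [-0.46, 0.75, 0, 0, 0], [0, 0, 0, 0, 0]]
  ]
}}

```text
time_s: 26.58
eef_pos: [0.6128, 0.1567, 0.1013]
orientation: [-0.495, 3.102, 0.001]
ft_force: [0.1, -0.5, 0.9]
width: -0.001
grasp_force: 0.0
```

Request:
{"api": "servo_tool", "payload": {
  "motion": [
    [[-0.38, 0.81, 0, 0, 0], [-0.29, 0.86, 0, 0, 0], [-0.1, 0.6, 0, 0, 0], [0, 0, 0, 0, 0]]
  ]
}}

```text
time_s: 27.08
eef_pos: [0.6128, 0.1801, 0.1013]
orientation: [-0.495, 3.102, 0.0]
ft_force: [0.8, 0.0, 0.5]
width: 0.0
grasp_force: 0.0
```

```bash
python3 s.py
```

```text
[  82.7 -140.6  101.3] -0.0008877947826289034 [ 0.8 -0.2  0.5]
```

Request:
{"api": "servo_tool", "payload": {
  "motion": [
    [[0, 0.3, 0, 0, 0], [0, 0.2, 0, 0, 0], [0, 0, 0, 0, 0]]
  ]
}}

```text
time_s: 27.45
eef_pos: [0.6122, 0.1813, 0.1014]
orientation: [-0.489, 3.103, -0.004]
ft_force: [2.4, -6.3, -0.4]
width: 0.003
grasp_force: 2.6
```

```bash
python3 s.py; python3 - <<'E'
from h import *
from bench import manip
st=manip.state()
for n in("top","side"):
    cam=manip.read_camera(n);cv2.imwrite(f"pics/{n}9.png",cam["frame"][:,:,::-1])
E
```

```text
[  82.5 -139.3  101.4] -0.004155256732429891 [ 0.3 -6.7 -0.4]
```

Request:
{"api": "servo_tool", "payload": {
  "motion": [
    [[0, 0.2, 0, 0, 0], [0, 0, 0, 0, 0], [0, -2, 0, 0, 0], [0, -2, 0, 0, 0], [0, 0, -3, 0, 0], [0, 0, -4, 0, 0], [2, 0, -4, 0, 0], [4, 0, -2, 0, 0], [5, 0, 0, 0, 0], [4, 1, 0, 0, 0], [0, 0, 0, 0, 0], [0, 0, 0, 0, 0]]
  ]
}}

```text
time_s: 29.05
eef_pos: [0.4785, 0.1106, 0.2318]
orientation: [-0.492, 3.101, 0.001]
ft_force: [-0.8, 0.5, 0.6]
width: 0.0
grasp_force: 0.0
```

```bash
python3 s.py; python3 - <<'E'
from h import *
from bench import manip
st=manip.state()
w=wcam(manip.read_camera("wrist"),st);s=manip.read_camera("side")
a=cv2.resize(w["frame"][100:340,130:450,::-1],(800,600))[:,:]
p=proj(W([[.05,-.1,.07]],UN),s)[0].astype(int)
b=s["frame"][max(p[1]-40,0):p[1]+40,p[0]-50:p[0]+50,::-1]
b=cv2.resize(b,(300,240),interpolation=cv2.INTER_CUBIC)
f=cv2.resize(facecrop(w,UN,-.048,.03,.025),(200,240))
top=cv2.resize(w["frame"][:,:,::-1],(480,360))
out=np.zeros((600,500,3),np.uint8);out[:360,:480]=top;out[360:,:300]=b;out[360:,300:]=f
cv2.imwrite("pics/fin.png",out)
E
```

```text
[ -66.6 -164.8  231.8] -0.002507554090007247 [-0.6  0.7  0.6]
```

View pics/fin.png

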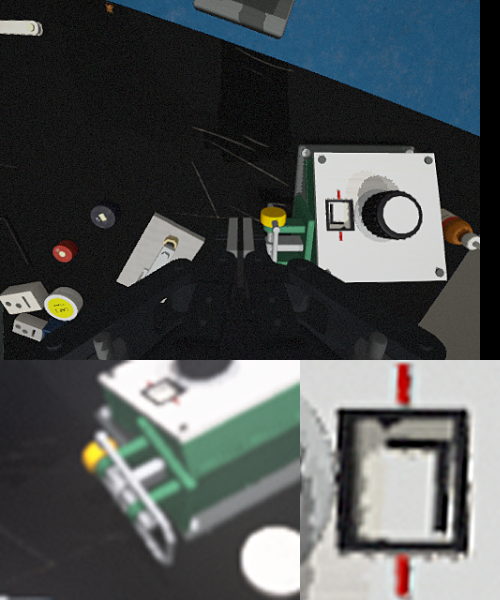

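```bash
python3 -c "
from bench import manip
print(manip.sign_off())"
```

```text
the job is handed in; nothing more can be done
None
```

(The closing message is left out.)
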